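Reassemble the mist maker and hold its knob pressed

ROBOT

A 6-joint arm with a two-finger parallel gripper is mounted at the origin on the work surface. World frame = base frame: x ahead of the robot, y to its left, z up, the work surface at z = 0. Lengths are in m, angles in rad, forces in N, time in s.
With the tool pointing down it reaches from about 0.25 to 0.725 m from the base axis. Payload 4 kg.
Tool frame: the origin (TCP) lies on the centre line of the jaws, within the pads' length; the fingertips stand 11 mm ahead of it and the grasp point (between the pads) lies 8 mm behind it (bot.nose_length is the distance from the TCP to the fingertips, in m); z points along the fingers, y is the direction in which the jaws open and shut (so a half turn about z gives the same grasp; the last joint's range is limited). The gripper opens to 85 mm and grips with 20 to 120 N. Pads are 22 mm wide; open, the fingers measure 114 mm over their backs; the gripper's body (76 mm by 85 mm) begins 54 mm behind the grasp point. The pads swing forward as they close: fully open they stand 13 mm farther back than shut.
Start: joints at [-1.202, 0.241, 0.005, 1.335, 0, 1.571], TCP at [0.18, -0.466, 0.203] pointing down, gripper open.
Joint ranges: [-2.72, 2.72], [-1.05, 1.87], [-1.09, 1.28], [-1.99, 2.15], [-1.42, 1.44], [-3.14, 3.14]. Speed limits (rad/s): [2.79, 2.79, 3.14, 3.14, 3.14, 3.14].

INTERFACE

Orientations are given as a unit quaternion [x, y, z, w].
In Python, from workcell import bot gives the robot as it stands.
- The arm moves only by the tool play_rows, never from a script. Its argument "plan" is one flat list of numbers, 6 for each row, row after row: the shift along the tool's x, y, z in mm, then the turn, a rotation vector about the tool's x, y, z in rad. A call has 1 to 20 rows; each row shifts and turns the commanded pose from where the row before left it, along the tool's axes as they then stand; what a row does not reach is not made up. A row lasts 1/8 s, in which the tool goes at most 62.5 mm and 10.7 degrees, less where a joint would pass 70% of its speed; a pose out of reach is approached as far as the arm can. A call with a gripper value outside its range is refused whole. "hand" is the opening in per cent of the stroke, from 0 (shut) to 100 (fully open), set as the call begins (left out, the last holds). The fingers move at their own pace and stop on an object; the grip force is fixed at half the most. Time passes only in rows, so rows that do not move let the fingers close. It gives the time, the measured TCP pose, the force and the opening at its end, in the units of the state.
- bot.get_obs(): the state, without advancing time (a new reading comes with each control period).
- bot.camera(name): name is "side" or "top" or "wrist"; returns a dict with "frame" (400x640x3 uint8, blue, green, red), "range_z" (400x640 float32, m along the optical axis (not along the pixel's ray), 0 where there is no reading), "K" (3x3 intrinsics, pixels), "cam_to_world" (4x4, takes a point from camera to world coordinates). Camera axes: x right, y down, z forward; pixel columns grow to the right and rows downward; lengths in m; the calibration is good to about 2 mm. A picture is of the moment at which its call begins.
- bot.job_done(): hands the job in, once; it reports no verdict.
Trained networks look in the newest picture that a camera, given by its name, has taken for a name from the list of things; names that differ only in an ending like _2 or _b are one class to them, and where a whole thing is asked for, a point or a joint stands for the part that bears it (a point fixed in the world has none). Each returns a list of dicts, best first, with "p" (0 to 1); they miss things now and then, are a little off and sometimes report something else, mostly with a low value. They report only what shows in the picture. A call takes as long as a camera call.
- bot.outline_of(query, camera): "mask" (400x640 bool, what is visible of it) and "point" ([row, column] in pixels, amid what is visible of it).
The state is a dict: "clock": time; "joint_pos": joint angles; "joint_vel": joint speeds; "tau": joint torques, N m; "eef_pos": TCP position; "tool_rot": TCP orientation; "ft_force": force on the tool from outside, world axes, zero at the start; "ft_torque": the same for the moment, N m; "grip_width": finger opening in m.
Only numpy, scipy, OpenCV 4.12 (cv2) and the standard library are available. Lean on these libraries where they do the work, as an engineer would, in place of code of your own. Each camera call takes 0.05 s, during which the arm holds its last target.

TASK

Put the mist maker back together after cleaning: first set the water tank down on its base so that both pegs sit in its foot, and let go of it. Then turn the loose knob so that its bore matches the D-shaped shaft, push it all the way onto the shaft, and press it in against the shaft's spring by well over half of its travel to prime the pump. Finish while still holding the knob pressed in (do not let go), with the tank seated and the other things on the table left where they are.

Things in the scene. Friction and masses are not known exactly. Their poses are not given: they have to be found in the camera images.
- base: White mist maker base, fixed, 150 x 270 mm (its x, y), deck 50 mm above the table. Origin: centre of underside, z up; front with air slots faces its -x. Tank seat at (0, +65) mm, control shaft at (0, -75) mm; a hose spigot 26 mm in diameter sticks out 22 mm from its +x side below the deck.
- seat (a point): Middle of the tank's seat on the deck, axes as the base's; the centre of the tank's underside belongs here. Two pegs 35 mm either side of it along x, 15 mm tall: 11 mm diameter for the lowest 5 mm, tapering to 5 mm at the tip.
- tank: Clear empty water tank, 0.2-0.45 kg, 110 x 80 mm (its x, y), grey foot, blue lid 114 x 84 mm, top at 74 mm. Loose, upright. Origin: centre of underside, z up. Two sockets in the foot, 14 mm wide, 18 mm deep, 35 mm either side of the origin along x; same after half a turn.
- shaft_seat (a point): Centre of the top of the shaft's round flange (32 mm), where the knob's underside must rest; 14 mm above the deck when not pressed. Moves and turns with the shaft; z up; the shaft's flat is on its -x side, and so is a tab (7 mm wide) sticking out 10 mm from the flange rim.
- handle (a point): Middle of the tank's blue bridge handle, 105 mm above the tank's underside, axes as the tank's: a straight bar along x, 80 mm long, 12 mm wide (y), 14 mm high, with open space below it down to the lid (24 mm) between two 10 mm posts 35 mm either side of the middle.
- shaft_top (a point): Top of the steel D-shaft, 14 mm above the flange, axes as shaft_seat. Diameter 12 mm, one flat 2.5 mm from the axis on the -x side; the top 3 mm is three quarters of that section as a lead-in. The shaft turns only stiffly (0.12 N m).
- knob_grip (a point): On the knob's axis, 30 mm above its underside, mid-height of the bar grip on top: bar along the knob's x, 12 mm wide (y), from 20 to 40 mm above the underside, reaching from x = -28 mm (the nose, past the skirt) to x = +17 mm.
- plunger (a joint): How far the shaft with its flange is pressed down, m: 0 is out, 0.008 is the stop. Spring: about 5 N to start moving, about 13 N at the stop (1 N per mm).
- shaft (a joint): Turn of the shaft against the base about the vertical, rad, positive anticlockwise from above; at 0 its flat faces the base's -x.
- knob: Loose black knob, 50 g, upright. Skirt 36 mm diameter, 20 mm tall. Origin: centre of underside, z up. D-bore in the underside: 16 mm deep, 14.4 mm diameter, flat 3.7 mm from the axis on the -x side, the side of the grip's nose: the nose must point the same way as the shaft's flat and tab, within about 10 degrees.
- nest_box: Bystander: clear lidded box 106 x 146 x 53 mm, origin at the centre of its underside.
- jar: Bystander: jar 60 mm diameter, 65 mm tall, origin at the centre of its underside.
- tweezer_tray: Bystander: low white tray 90 x 150 x 14 mm with tweezers, origin at the centre of its underside.

How it is judged:
On the way, in this order (a step that is already met when the one before it is completed fails the run):
1. the tank sits fully down on its seat, pegs in their sockets, and has been let go (z of tank in the frame of seat below 0.003 m and horizontal distance between tank and seat below 0.005 m and angle between the x axis of tank and the x axis of seat, either way round below 0.08 rad and angle between tank's own z axis and vertical below 0.05 rad and contact force between tank and the fingers below 0.1 N), for 0.2 s.
2. the knob sits fully home on the D-shaft (all of step 1 and z of knob in the frame of shaft_seat below 0.003 m and horizontal distance between knob and shaft_seat below 0.004 m and angle between the x axis of knob and the x axis of shaft_seat, either way round below 0.35 rad and angle between knob's own z axis and vertical below 0.12 rad), for 0.1 s.
At the end, for the whole second after the job is handed in: Still held at the end: shaft pressed in over 4 of its 8 mm, fingers on the knob (over 2 N), knob home (within 3 mm of flange, 4 mm of axis, 0.35 rad, tilt under 0.12). Tank untouched, at rest on its seat (3 mm high, 5 mm sideways, 0.08 rad turn, 0.05 rad tilt) (all of step 2 and value of joint plunger above 0.004 m and contact force between knob and the fingers above 2 N and linear speed of tank below 0.02 m/s); the arm keeps its last pose, push and grip.
It fails at once if a bystander was shoved by more than 25 mm (distance of any of nest_box, jar, tweezer_tray from where it was at the start of the episode above 0.025 m).
It fails at once if a bystander was tipped (angle between any of nest_box, jar, tweezer_tray's own z axis and vertical above 0.4 rad).
It also fails if it takes over 58 s, if anything falls off the work surface, if the arm or the gripper's body presses on something with over 40 N, if the wrist force passes 120 N, or if a joint passes its speed limit or range.

## Working session

There is one attempt and no reset: what is moved stays moved. The work goes in short steps, Python scripts to look and compute and a tool call to move; the robot and the scene stay as the last step left them, time stands still between calls to the robot, and variables do not carry over. Pictures are saved under pics/ and viewed, and the job is handed in when it is done.

Besides the shell and the picture viewer there is one more tool, called as name(argument=value, ...) on one line, values as JSON. play_rows: Moves the arm, as the interface text tells. Its arguments: {"type":"object","properties":{"plan":{"type":"array","items":{"type":"number"}},"hand":{"type":"number"}},"required":["plan"]}

```bash
ls; mkdir -p pics; cat > h.py <<'E'
import numpy as np,cv2
from workcell import bot
def cam(n,save=None):
    c=bot.camera(n)
    if save: cv2.imwrite('pics/'+save+'.png',c['frame'])
    return c
def pts(c):
    z=c['range_z'];K=c['K'];v,u=np.mgrid[0:400,0:640]
    P=np.stack([(u-K[0,2])/K[0,0]*z,(v-K[1,2])/K[1,1]*z,z,np.ones_like(z)],-1)
    W=(P@c['cam_to_world'].T)[...,:3]; W[z<=0]=np.nan
    return W
E
python3 - <<'E'
from h import *
np.set_printoptions(precision=4,suppress=True)
o=bot.get_obs();print({k:np.round(v,3) for k,v in o.items()})
for n in('side','top'):
    c=cam(n,n+'0');np.savez('/tmp/'+n+'0.npz',**c);W=pts(c);print(n,c['cam_to_world'])
    for q in ['base','tank','handle','knob','knob_grip','shaft_top','shaft_seat','nest_box','jar','tweezer_tray']:
        for d in bot.outline_of(q,n)[:2]:
            m=d['mask'];p=W[m];p=p[~np.isnan(p[:,0])]
            r,cc=map(int,d['point'])
            print(q,round(d['p'],2),d['point'],W[r,cc],m.sum(),np.nanmedian(p,0) if len(p) else '',np.percentile(p,[2,98],axis=0).round(3).tolist() if len(p) else '')
E
```

```text
pics
{'clock': np.float64(0.0), 'joint_pos': array([-1.202,  0.241,  0.004,  1.335,  0.   ,  1.571]), 'joint_vel': array([ 0.001,  0.001,  0.001,  0.   , -0.001, -0.001]), 'tau': array([  0.   , -37.232,  25.241,   0.017,  -0.   ,  -0.   ]), 'eef_pos': array([ 0.18 , -0.466,  0.202]), 'tool_rot': array([ 0.983,  0.183, -0.   , -0.001]), 'ft_force': array([-0.589,  0.114, -0.203]), 'ft_torque': array([-0.019, -0.029,  0.026]), 'grip_width': np.float64(0.085)}
side [[-0.7784 -0.4259  0.4612  0.0882]
 [-0.6278  0.5252 -0.5745  0.6071]
 [ 0.0025 -0.7367 -0.6762  0.8226]
 [ 0.      0.      0.      1.    ]]
base 0.67 [234.1, 314.8] [0.5365 0.0436 0.0525] 5821 [0.5274 0.0466 0.0503] [[0.463, -0.101, 0.017], [0.614, 0.159, 0.062]]
base 0.41 [199.2, 250.2] [0.7898 0.0169 0.0042] 1303 [0.7936 0.0129 0.0065] [[0.747, -0.062, 0.002], [0.837, 0.085, 0.016]]
tank 0.61 [359.0, 259.2] [0.4063 0.3674 0.0739] 3615 [0.4066 0.3693 0.0739] [[0.356, 0.308, 0.006], [0.471, 0.41, 0.113]]
handle 0.61 [360.6, 257.7] [0.4077 0.3711 0.0739] 3695 [0.4066 0.3686 0.0739] [[0.356, 0.307, 0.003], [0.473, 0.41, 0.113
[... 1259 characters left out ...]
[[0.42, -0.332, 0.007], [0.461, -0.299, 0.044]]
knob_grip 0.69 [262.5, 416.4] [ 0.4396 -0.3107  0.0177] 167 [ 0.4423 -0.312   0.0293] [[0.42, -0.333, 0.006], [0.461, -0.299, 0.043]]
shaft_top 0.46 [227.7, 325.0] [ 0.5342 -0.0496  0.0651] 84 [ 0.5346 -0.0525  0.0645] [[0.523, -0.066, 0.061], [0.548, -0.041, 0.078]]
nest_box 0.62 [162.5, 207.2] [0.7216 0.2845 0.0536] 2034 [0.7259 0.2806 0.0527] [[0.677, 0.212, 0.009], [0.782, 0.353, 0.057]]
jar 0.75 [157.4, 406.7] [ 0.7354 -0.2837  0.0654] 402 [ 0.7314 -0.2824  0.0633] [[0.711, -0.31, 0.007], [0.759, -0.259, 0.069]]
tweezer_tray 0.57 [144.1, 305.9] [0.7924 0.005  0.0063] 1490 [0.7941 0.0081 0.0057] [[0.749, -0.064, -0.0], [0.837, 0.08, 0.017]]
```

View pics/side0.png

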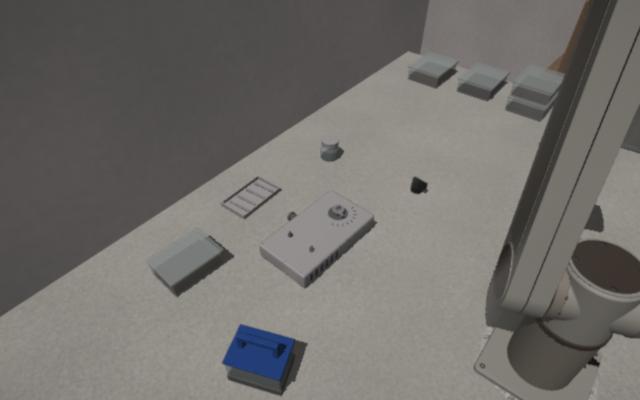

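View pics/top0.png

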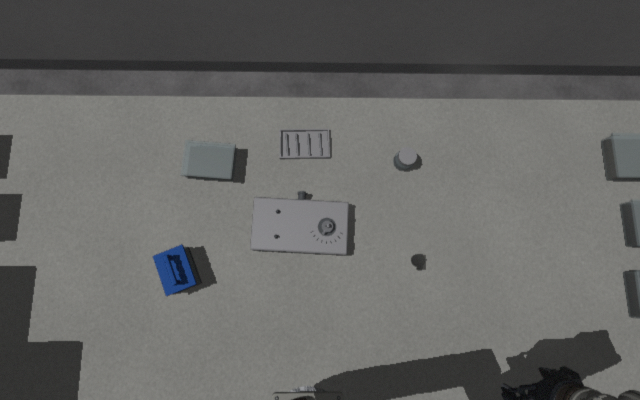

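```bash
python3 - <<'E'
from h import *
def load(n): return dict(np.load('/tmp/'+n+'0.npz'))
for n in('side','top'):
    c=load(n);W=pts(c)
    def rect(name,box,z0,z1):
        m=(W[...,0]>box[0])&(W[...,0]<box[1])&(W[...,1]>box[2])&(W[...,1]<box[3])&(W[...,2]>z0)&(W[...,2]<z1)
        p=W[m][:,:2].astype(np.float32)*1000
        if len(p)<5: print(n,name,'few',len(p));return
        # PCA + rect
        r=cv2.minAreaRect(p); mu=p.mean(0); w,v=np.linalg.eigh(np.cov(p.T))
        print(n,name,len(p),'rect',np.round(r[0],1),np.round(r[1],1),round(r[2],1),'mean',mu.round(1),'pca',round(np.degrees(np.arctan2(v[1,1],v[0,1])),1),np.sqrt(w).round(1))
    rect('lid',(.3,.53,.25,.45),.070,.078)
    rect('handle',(.3,.53,.25,.45),.106,.12)
    rect('deck',(.43,.68,-.15,.2),.047,.054)
    rect('pegs',(.43,.68,.04,.16),.055,.075)
    rect('shaft',(.43,.68,-.12,.0),.07,.09)
    rect('flange',(.43,.68,-.12,.0),.058,.069)
    rect('knobbar',(.38,.5,-.37,-.25),.033,.05)
    rect('knobskirt',(.38,.5,-.37,-.25),.015,.025)
    rect('knoball',(.38,.5,-.37,-.25),.008,.05)
    if n=='top':
      cv2.imwrite('pics/z1.png',np.hstack([cv2.resize(c['frame'][a:a+40,b:b+40],(400,400),interpolation=cv2.INTER_CUBIC) for a,b in((243,397),(208,305))]))
    else:
      cv2.imwrite('pics/z2.png',np.hstack([cv2.resize(c['frame'][a:a+40,b:b+40],(400,400),interpolation=cv2.INTER_CUBIC) for a,b in((165,398),(190,318))]))
E
```

```text
side lid 2132 rect [418.8 356.2] [114.5  85.3] 22.5 mean [413.5 360.6] pca -152.7 [25.5 33.9]
side handle 321 rect [419.1 356.2] [80.8 14.1] 22.4 mean [417.4 356.9] pca -157.6 [ 3.7 23.4]
side deck 4487 rect [540.3  23.5] [271.8 150.8] 86.8 mean [537.   35.8] pca 86.3 [43.1 76.3]
side pegs 38 rect [550.1  79.3] [107.7  59.3] 22.2 mean [544.   87.1] pca -178.1 [12.2 35.5]
side shaft 20 rect [537.6 -52.7] [12.2  8.7] 68.8 mean [536.5 -52.3] pca 76.9 [2.7 3.7]
side flange 89 rect [534.2 -47.7] [29.6 35.1] 30.0 mean [533.2 -48.3] pca 169.0 [8.  9.9]
side knobbar 77 rect [ 438.2 -313.6] [16.1 46.2] 84.7 mean [ 438.6 -311.4] pca 171.8 [ 3.9 13.6]
side knobskirt 58 rect [ 439.9 -304.3] [42.6 19.6] 2.8 mean [ 442.6 -304.8] pca -177.5 [ 5.  10.9]
side knoball 192 rect [ 438.6 -309.8] [45.3 27.5] 9.8 mean [ 440.3 -307.6] pca -179.8 [ 5.8 12.4]
top lid 1130 rect [419.7 353.7] [114.4  85.1] 21.9 mean [418.6 351.9] pca -158.5 [25.9 33.9]
top handle 166 rect [419.  353.8] [79.2 13. ] 22.0 mean [418.9 353. ] pca -157.7 [ 3.7 22.9]
top deck 4346 rect [540.9  20. ] [268.9 149.2] 86.7 mean [540.   21.5] pca 87.0 [42.8 77. ]
top pegs 42 rect [546.4  99.3] [131.4  95.9] 10.2 mean [550.7  86.6] pca -177.1 [19.4 38. ]
top shaft 12 rect [538.  -55.6] [9.8 7. ] 60.9 mean [537.8 -55.6] pca 58.6 [2.4 3.1]
top flange 100 rect [533.3 -55.3] [36.7 28. ] 0.1 mean [535.5 -53.8] pca 148.9 [8.1 9.9]
top knobbar 74 rect [ 440.4 -316. ] [13.4 41.9] 87.6 mean [ 440.2 -315.8] pca 173.9 [ 3.9 12.6]
top knobskirt 66 rect [ 443.1 -315.2] [34.7 38.8] 52.0 mean [ 445.6 -312.3] pca 86.3 [ 9.  10.9]
top knoball 163 rect [ 449.6 -306.5] [59.3 41.2] 47.8 mean [ 442.2 -313. ] pca -179.4 [ 8.8 11.4]
```

View pics/z1.png

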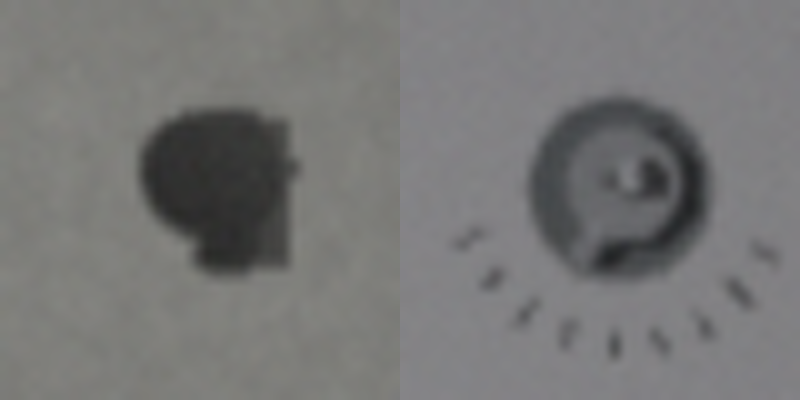

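View pics/z2.png

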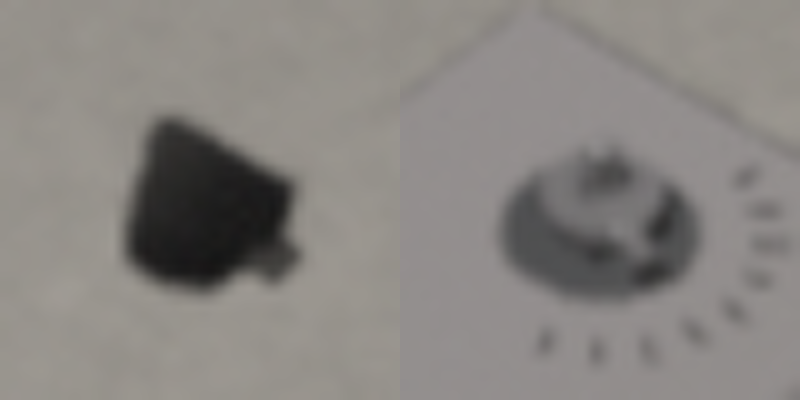

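play_rows(plan=[0, 0, 0, 0, 0, -0.18], hand=100)

```text
clock: 1.23
eef_pos: [0.1803, -0.4664, 0.2028]
tool_rot: [0.962, 0.273, 0.0, 0.0]
ft_force: [-0.3, -0.7, -0.0]
grip_width: 0.0858
```

```bash
python3 - <<'E'
from h import *
o=bot.get_obs();print({k:np.round(v,4).tolist() for k,v in o.items()})
E
```

```text
{'clock': 1.225, 'joint_pos': [-1.202, 0.2406, 0.005, 1.3352, 0.0, 1.3859], 'joint_vel': [0.0011, 0.0008, -0.0006, -0.0012, -0.0011, -1.4603], 'tau': [-0.0028, -37.2215, 25.2693, 0.0014, -0.0003, 1.4496], 'eef_pos': [0.1803, -0.4664, 0.2028], 'tool_rot': [0.9619, 0.2733, 0.0, 0.0], 'ft_force': [-0.2522, -0.7097, -0.0357], 'ft_torque': [0.0337, -0.0132, -0.0265], 'grip_width': 0.0858}
```

play_rows(plan=[0, 0, 0, 0, 0, -0.1754, 0, 0, 0, 0, 0, -0.1754, 0, 0, 0, 0, 0, -0.1754, 0, 0, 0, 0, 0, -0.1754, 0, 0, 0, 0, 0, -0.1754, 0, 0, 0, 0, 0, -0.1754, 0, 0, 0, 0, 0, -0.1754, 0, 0, 0, 0, 0, -0.1754, 0, 0, 0, 0, 0, -0.1754, 0, 0, 0, 0, 0, -0.1754, 0, 0, 0, 0, 0, -0.1754, 0, 0, 0, 0, 0, -0.1754, 0, 0, 0, 0, 0, -0.1754, 0, 0, 0, 0, 0, -0.1754, 0, 0, 0, 0, 0, -0.1754, 0, 0, 0, 0, 0, -0.1754, 0, 0, 0, 0, 0, -0.1754])

```text
clock: 3.35
eef_pos: [0.1802, -0.4664, 0.2028]
tool_rot: [-0.196, 0.981, -0.0, -0.0]
ft_force: [-0.7, -0.1, 0.1]
grip_width: 0.0855
```

```bash
cat >> h.py <<'E'
from scipy.spatial.transform import Rotation as R
def delta(target,yaw_deg=None):
    o=bot.get_obs();r=R.from_quat(o['tool_rot']).as_matrix()
    yaw=np.degrees(np.arctan2(r[1,0],r[0,0]))
    d=r.T@(np.array(target)-o['eef_pos'])*1000
    print('clk',round(o['clock'],2),'pos',o['eef_pos'].round(4),'yaw',yaw.round(2),'q',o['joint_pos'].round(2),'F',o['ft_force'].round(1),'w',round(o['grip_width'],4))
    print('shift mm',d.round(1))
    if yaw_deg is not None: print('rotz',np.radians(-((yaw_deg-yaw+180)%360-180)).round(4))
E
python3 -c "
from h import *
delta([.419,.355,.2],202.3)"
```

```text
clk 3.35 pos [ 0.1802 -0.4664  0.2028] yaw -157.38 q [-1.2   0.24  0.01  1.34 -0.   -1.6 ] F [-0.7 -0.1  0.1] w 0.0855
shift mm [-536.3  666.4    2.8]
rotz 0.0056
```

play_rows(plan=[-33.5, 41.6, 0, 0, 0, 0, -33.5, 41.6, 0, 0, 0, 0, -33.5, 41.6, 0, 0, 0, 0, -33.5, 41.6, 0, 0, 0, 0, -33.5, 41.6, 0, 0, 0, 0, -33.5, 41.6, 0, 0, 0, 0, -33.5, 41.6, 0, 0, 0, 0, -33.5, 41.6, 0, 0, 0, 0, -33.5, 41.6, 0, 0, 0, 0, -33.5, 41.6, 0, 0, 0, 0, -33.5, 41.6, 0, 0, 0, 0, -33.5, 41.6, 0, 0, 0, 0, -33.5, 41.6, 0, 0, 0, 0, -33.5, 41.6, 0, 0, 0, 0, -33.5, 41.6, 0, 0, 0, 0, -33.5, 41.6, 0, 0, 0, 0.005, 0, 0, 0, 0, 0, 0, 0, 0, 0, 0, 0, 0])

```text
clock: 5.6
eef_pos: [0.4233, 0.3523, 0.2023]
tool_rot: [-0.191, 0.982, -0.001, -0.001]
ft_force: [-0.2, -0.3, -0.7]
grip_width: 0.0854
```

```bash
python3 - <<'E'
from h import *
delta([.419,.355,.097],202.3)
c=cam('wrist','w1');W=pts(c);print(c['cam_to_world'].round(3))
for nm,z0,z1 in(('lid',.07,.078),('handle',.106,.12)):
    m=(W[...,2]>z0)&(W[...,2]<z1)&(W[...,1]>.25)
    p=W[m][:,:2].astype(np.float32)*1000
    if len(p)>5: print(nm,len(p),cv2.minAreaRect(p),p.mean(0))
E
```

```text
clk 5.6 pos [0.4233 0.3523 0.2023] yaw -157.98 q [ 0.69  0.34  0.14  1.37 -0.    0.31] F [-0.2 -0.3 -0.7] w 0.0854
shift mm [  2.8   4.2 105.3]
rotz -0.0048
[[-0.375  0.889  0.262  0.357]
 [ 0.927  0.36   0.105  0.325]
 [-0.002  0.283 -0.959  0.374]
 [ 0.     0.     0.     1.   ]]
lid 10625 ((419.9713134765625, 354.1487731933594), (113.53694915771484, 84.14440155029297), 22.316051483154297) [415.71326 352.45953]
handle 1544 ((419.9805603027344, 354.0471496582031), (79.50655364990234, 11.46983814239502), 22.602359771728516) [418.00604 353.39728]
```

View pics/w1.png

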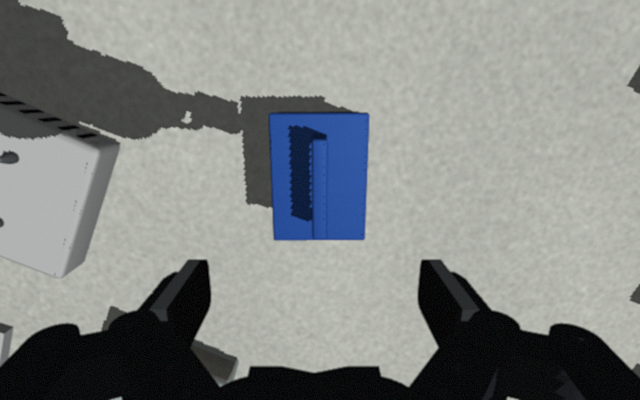

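play_rows(plan=[2.1, 3.3, 15, 0, 0, -0.005, 0, 0, 30, 0, 0, 0, 0, 0, 30, 0, 0, 0, 0, 0, 20, 0, 0, 0, 0, 0, 10, 0, 0, 0, 0, 0, 0, 0, 0, 0, 0, 0, 0, 0, 0, 0])

```text
clock: 6.52
eef_pos: [0.4211, 0.3553, 0.0988]
tool_rot: [-0.193, 0.981, 0.0, 0.001]
ft_force: [0.4, 0.7, 0.9]
grip_width: 0.0852
```

```bash
python3 -c "
from h import *
delta([.4197,.3543,.097],202.4)"
```

```text
clk 6.53 pos [0.4211 0.3553 0.0988] yaw -157.72 q [ 0.7   0.4  -0.04  1.12  0.    0.31] F [0.4 0.7 0.9] w 0.0852
shift mm [ 1.7 -0.4  1.8]
rotz -0.0022
```

play_rows(plan=[1.5, 0, 1, 0, 0, 0, 0, 0, 0, 0, 0, 0, 0, 0, 0, 0, 0, 0, 0, 0, 0, 0, 0, 0, 0, 0, 0, 0, 0, 0, 0, 0, 0, 0, 0, 0, 0, 0, 0, 0, 0, 0, 0, 0, 0, 0, 0, 0], hand=0)

```text
clock: 7.52
eef_pos: [0.4192, 0.3545, 0.0968]
tool_rot: [-0.193, 0.981, 0.0, -0.0]
ft_force: [-0.5, 0.5, 0.4]
grip_width: -0.0003
```

play_rows(plan=[0, 0, -5, 0, 0, 0, 0, 0, -10, 0, 0, 0, 0, 0, -25, 0, 0, 0, 0, 0, -30, 0, 0, 0, 0, 0, -20, 0, 0, 0, 0, 0, -5, 0, 0, 0, 0, 0, 0, 0, 0, 0])

```text
clock: 8.4
eef_pos: [0.4192, 0.3545, 0.192]
tool_rot: [-0.193, 0.981, 0.0, 0.0]
ft_force: [0.0, -0.7, 0.5]
grip_width: 0.0001
```

```bash
python3 - <<'E'
from h import *
delta([.544,.087,.192],176.8)
c=cam('wrist','w2');W=pts(c)
for nm,z0,z1 in(('lid',.155,.18),('handle',.19,.22)):
    m=(W[...,2]>z0)&(W[...,2]<z1)&(W[...,1]>.25)
    p=W[m][:,:2].astype(np.float32)*1000
    if len(p)>5: print(nm,len(p),cv2.minAreaRect(p),p.mean(0),np.median(W[m][:,2]))
E
```

```text
clk 8.4 pos [0.4192 0.3545 0.192 ] yaw -157.71 q [0.7  0.34 0.12 1.34 0.   0.31] F [ 0.  -0.7  0.5] w 0.0001
shift mm [-1.400e+01 -2.949e+02 -1.000e-01]
rotz 0.4449
```

View pics/w2.png

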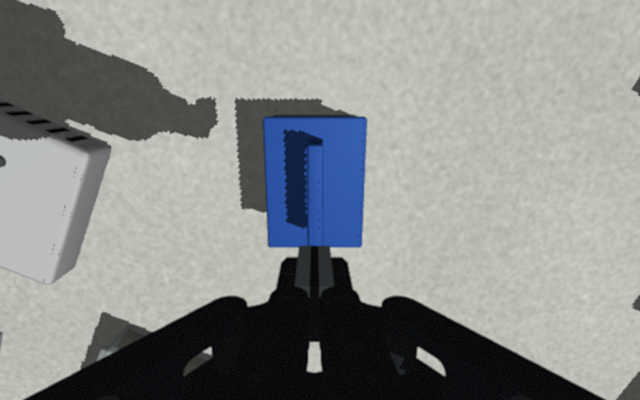

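```bash
python3 - <<'E'
from h import *
c=cam('wrist');W=pts(c);np.set_printoptions(suppress=True,precision=4)
for r,k in((190,315),(240,315),(250,305),(255,325),(265,305),(265,325),(280,314),(300,314)): print(r,k,W[r,k],c['range_z'][r,k])
for n in('side','top'):
    c=cam(n,n+'1');W=pts(c)
    m=(np.abs(W[...,0]-.419)<.12)&(np.abs(W[...,1]-.354)<.12)&(W[...,2]>.13)
    p=W[m];print(n,len(p),[ (round(z,2),p[(p[:,2]>z)&(p[:,2]<z+.01)].mean(0)) for z in np.arange(.13,.3,.02)])
    m=(np.abs(W[...,0]-.419)<.12)&(np.abs(W[...,1]-.354)<.12)&(W[...,2]>.105)&(W[...,2]<.12);print(W[m].mean(0))
E
```

```text
190 315 [0.4137 0.3522 0.1117] 0.25966418
240 315 [0.4504 0.3673 0.1115] 0.27108648
250 305 [0.41   0.346  0.2295] 0.14506617
255 325 [0.4073 0.3536 0.2335] 0.1413813
265 305 [0.4104 0.3465 0.2418] 0.13339914
265 325 [0.4077 0.3536 0.2413] 0.13396044
280 314 [0.4088 0.3495 0.2537] 0.12190401
300 314 [0.4137 0.3516 0.2577] 0.11962989
side 29901 [(np.float64(0.13), array([nan, nan, nan])), (np.float64(0.15), array([nan, nan, nan])), (np.float64(0.17), array([nan, nan, nan])), (np.float64(0.19), array([nan, nan, nan])), (np.float64(0.21), array([nan, nan, nan])), (np.float64(0.23), array([0.4089, 0.3592, 0.2345])), (np.float64(0.25), array([0.408 , 0.352 , 0.2539])), (np.float64(0.27), array([0.4087, 0.3631, 0.2744])), (np.float64(0.29), array([0.3984, 0.3641, 0.295 ]))]
[0.4172 0.357  0.1115]
top 15721 [(np.float64(0.13), array([nan, nan, nan])), (np.float64(0.15), array([nan, nan, nan])), (np.float64(0.17), array([nan, nan, nan])), (np.float64(0.19), array([nan, nan, nan])), (np.float64(0.21), array([0.4148, 0.3451, 0.2185])), (np.float64(0.23), array([0.4104, 0.3461, 0.2348])), (np.float64(0.25), array([0.4166, 0.3389, 0.2526])), (np.float64(0.27), array([0.4197, 0.3283, 0.275 ])), (np.float64(0.29), array([0.4226, 0.3186, 0.2937]))]
[0.4096 0.3486 0.1111]<stdin>:7: RuntimeWarning: Mean of empty slice.
  ret = um.true_divide(
```

View pics/side1.png

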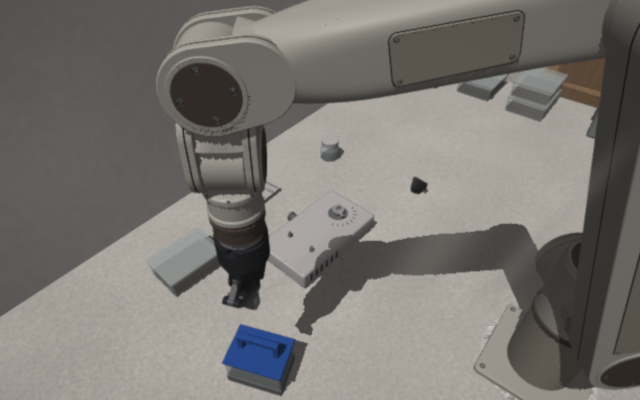

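```bash
python3 - <<'E'
from h import *
np.set_printoptions(suppress=True,precision=4)
print([x for x in dir(bot) if x[0]!='_'],bot.nose_length)
print(R.from_quat(bot.get_obs()['tool_rot']).as_matrix())
for n in('side','top','wrist'):
    c=cam(n);W=pts(c)
    m=(np.abs(W[...,0]-.419)<.12)&(np.abs(W[...,1]-.354)<.12)&(W[...,2]>.13)
    p=W[m];p=p[np.argsort(p[:,2])];print(n,p[[0,3,10,30,60,100,150]])
    p=p[p[:,2]<p[0,2]+.01];print(p.mean(0),p.min(0),p.max(0))
E
```

```text
['Unreachable', 'camera', 'get_obs', 'job_done', 'nose_length', 'outline_of'] 0.011
[[-0.9253 -0.3793 -0.0017]
 [-0.3793  0.9253 -0.0014]
 [ 0.0021 -0.0007 -1.    ]]
side [[0.4103 0.3576 0.2206]
 [0.4093 0.3581 0.2249]
 [0.4194 0.3681 0.227 ]
 [0.41   0.345  0.2317]
 [0.4089 0.3477 0.2385]
 [0.4067 0.3531 0.2494]
 [0.4043 0.3555 0.2674]]
[0.4087 0.3565 0.2272] [0.405  0.3453 0.2206] [0.4194 0.3681 0.2305]
top [[0.4147 0.3444 0.2205]
 [0.408  0.3487 0.2264]
 [0.4058 0.3539 0.2364]
 [0.4185 0.3307 0.2733]
 [0.4204 0.3201 0.2858]
 [0.4242 0.3071 0.3061]
 [0.4467 0.3086 0.3123]]
[0.4108 0.3467 0.2261] [0.4058 0.3432 0.2205] [0.4147 0.3554 0.2304]
wrist [[0.4111 0.3449 0.2226]
 [0.4107 0.3456 0.2228]
 [0.4072 0.3539 0.223 ]
 [0.4096 0.3479 0.2242]
 [0.4094 0.347  0.2254]
 [0.4064 0.3543 0.2265]
 [0.4095 0.3466 0.2275]]
[0.4102 0.3499 0.2287] [0.4061 0.3385 0.2226] [0.4181 0.3636 0.2326]
```

```bash
python3 - <<'E'
from h import *
T=np.array([.4192,.3545])
for n in('side','top','wrist'):
    c=cam(n);f=c['frame'].copy()
    for z,col in((.181,(0,0,255)),(.221,(0,255,0))):
        p=np.linalg.inv(c['cam_to_world'])@[*T,z,1];u=c['K']@p[:3];u=u[:2]/u[2];print(n,z,u.round(1))
        cv2.circle(f,tuple(int(x) for x in u.round()),2,col,-1)
    if n=='side': a=f[240:380,180:340]
    if n=='wrist': b=f
cv2.imwrite('pics/d1.png',cv2.resize(a,None,fx=4,fy=4,interpolation=cv2.INTER_NEAREST));cv2.imwrite('pics/d2.png',b)
E
```

```text
side 0.181 [253.7 318.1]
side 0.221 [251.4 304.6]
top 0.181 [159.6 269.3]
top 0.221 [153.6 269. ]
wrist 0.181 [315.2 232.3]
wrist 0.221 [315.4 265.7]
```

View pics/d1.png

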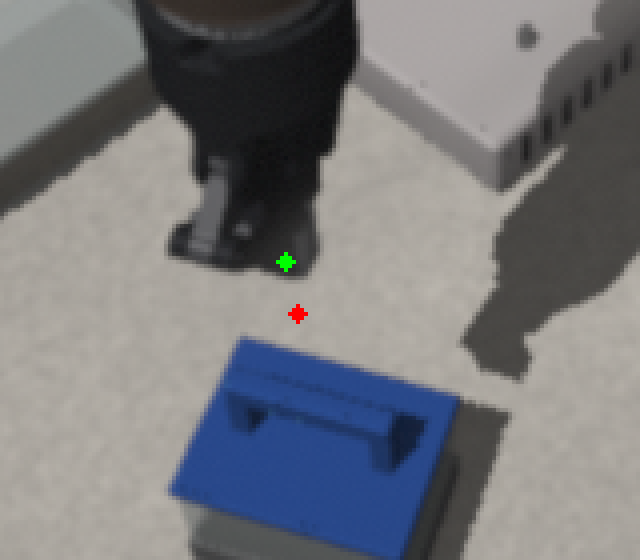

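View pics/d2.png

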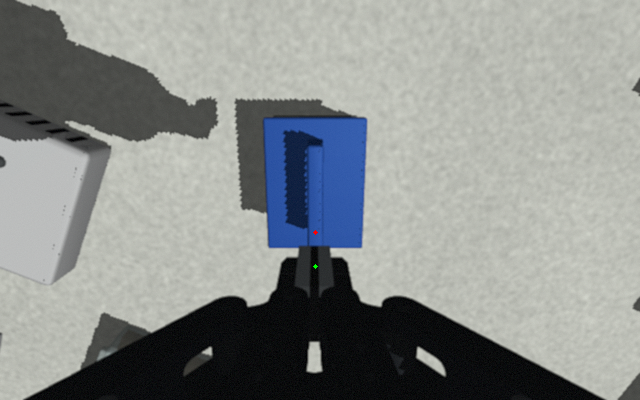

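play_rows(plan=[0, 0, 0, 0, 0, 0, 0, 0, 0, 0, 0, 0, 0, 0, 0, 0, 0, 0, 0, 0, 10, 0, 0, 0, 0, 0, 10, 0, 0, 0, 0, 0, 10, 0, 0, 0, 0, 0, 30, 0, 0, 0, 0, 0, 30, 0, 0, 0, 0, 0, 10, 0, 0, 0, 0, 0, 0, 0, 0, 0, 0, 0, 0, 0, 0, 0], hand=100)

```text
clock: 10.28
eef_pos: [0.42, 0.3551, 0.093]
tool_rot: [-0.193, 0.981, 0.001, 0.001]
ft_force: [0.2, -0.2, 0.0]
grip_width: 0.0856
```

```bash
python3 - <<'E'
from h import *
np.set_printoptions(suppress=True,precision=4)
delta([.4195,.3545,.0575],202.4)
c=cam('wrist','w3');W=pts(c)
m=(c['frame'].max(-1)<60)&(c['range_z']>0)
for s in (slice(0,320),slice(320,640)):
    p=W[:,s][m[:,s]&(c['range_z'][:,s]<.2)];p=p[np.argsort(p[:,2])];print(p[[0,5,20,50,100]])
E
```

```text
clk 10.28 pos [0.42   0.3551 0.093 ] yaw -157.71 q [ 0.7   0.41 -0.06  1.11  0.    0.31] F [ 0.2 -0.2  0. ] w 0.0856
shift mm [ 0.8 -0.4 35.5]
rotz -0.002
[[0.3828 0.341  0.0782]
 [0.3834 0.3389 0.0793]
 [0.3831 0.3394 0.0828]
 [0.3826 0.3413 0.0921]
 [0.3838 0.3382 0.1073]]
[[0.3821 0.3424 0.0787]
 [0.3819 0.3422 0.0831]
 [0.3822 0.3421 0.0979]
 [0.3971 0.391  0.1376]
 [0.4095 0.3964 0.1391]]
```

View pics/w3.png

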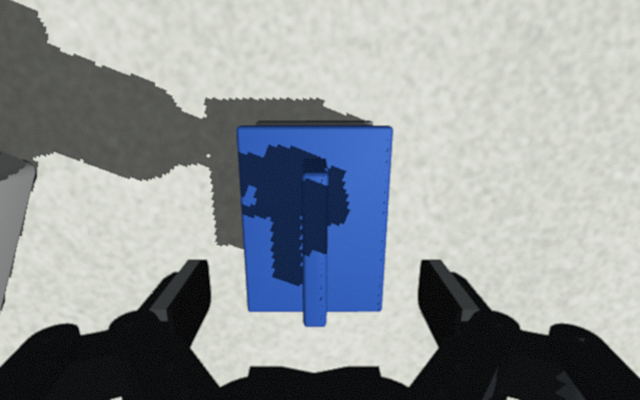

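play_rows(plan=[0.8, -0.4, 15, 0, 0, 0, 0, 0, 15, 0, 0, 0, 0, 0, 5, 0, 0, 0, 0, 0, 0, 0, 0, 0, 0, 0, 0, 0, 0, 0])

```text
clock: 10.95
eef_pos: [0.4188, 0.354, 0.057]
tool_rot: [-0.193, 0.981, 0.0, 0.0]
ft_force: [0.8, 0.3, -0.5]
grip_width: 0.0855
```

play_rows(plan=[0, 0, 0, 0, 0, 0, 0, 0, 0, 0, 0, 0, 0, 0, 0, 0, 0, 0, 0, 0, 0, 0, 0, 0, 0, 0, 0, 0, 0, 0, 0, 0, 0, 0, 0, 0, 0, 0, 0, 0, 0, 0], hand=0)

```text
clock: 11.82
eef_pos: [0.4186, 0.3541, 0.0569]
tool_rot: [-0.193, 0.981, 0.0, 0.0]
ft_force: [-0.5, 1.4, 0.3]
grip_width: 0.0111
```

```bash
python3 -c "
from h import *
cam('wrist','w4')
delta([.544,.087,.15],176.8)"
```

```text
clk 11.88 pos [0.4186 0.3541 0.0569] yaw -157.7 q [ 0.7   0.44 -0.11  1.02  0.    0.31] F [-0.8  1.   0.8] w 0.0108
shift mm [ -14.7 -294.7  -93.2]
rotz 0.445
```

View pics/w4.png

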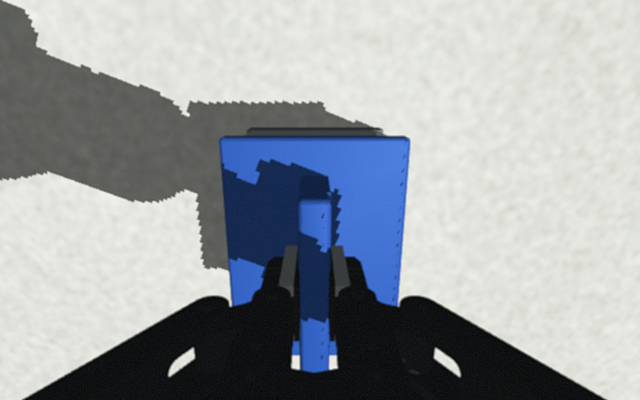

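play_rows(plan=[0, 0, -3, 0, 0, 0, 0, 0, -7, 0, 0, 0, 0, 0, -20, 0, 0, 0, 0, 0, -30, 0, 0, 0, 0, 0, -20, 0, 0, 0, 0, 0, -10, 0, 0, 0, -1, -20, 0, 0, 0, 0, -2, -40, 0, 0, 0, 0, -2.7, -50, 0, 0, 0, 0, -3, -60, 0, 0, 0, 0, -3, -60, 0, 0, 0, 0, -2, -40, 0, 0, 0, 0, -1, -24.7, 0, 0, 0, 0, 0, 0, 0, 0, 0, 0.1, 0, 0, 0, 0, 0, 0.145, 0, 0, 0, 0, 0, 0.12, 0, 0, 0, 0, 0, 0.08, 0, 0, 0, 0, 0, 0, 0, 0, 0, 0, 0, 0])

```text
clock: 14.25
eef_pos: [0.5435, 0.086, 0.1461]
tool_rot: [0.028, 1.0, -0.0, -0.001]
ft_force: [-0.4, -0.6, -2.5]
grip_width: 0.0111
```

```bash
python3 - <<'E'
from h import *
np.set_printoptions(suppress=True,precision=4)
delta([.544,.087,.15],176.8)
for n in('side','top','wrist'):
    c=cam(n,n+'5');W=pts(c)
    for nm,z0,z1,k in(('deck',.047,.054,0),('lid',.155,.174,1),('handle',.19,.206,1)):
        b=(c['frame'][...,0].astype(int)-c['frame'][...,2]>25)
        m=(W[...,2]>z0)&(W[...,2]<z1)&(np.abs(W[...,0]-.54)<.12)&(W[...,1]>-.15)&(W[...,1]<.22)
        if k: m&=b
        p=W[m][:,:2].astype(np.float32)*1000
        if len(p)>5:
            r=cv2.minAreaRect(p);print(n,nm,len(p),[np.round(x,1) for x in r],np.median(W[m][:,2]))
E
```

```text
clk 14.25 pos [0.5435 0.086  0.1461] yaw 176.82 q [ 0.16  0.37  0.04  1.24 -0.    0.21] F [-0.4 -0.6 -2.5] w 0.0111
shift mm [-0.5  1.  -3.9]
rotz 0.0003
side deck 2932 [array([539.6,  23.2]), array([271.2, 150.3]), np.float64(87.0)] 0.05073991801720473
side lid 1013 [array([543.8,  87.1]), array([ 85.8, 115.4]), np.float64(86.4)] 0.16411604558020387
side handle 109 [array([540.2,  90.8]), array([73.1, 28.1]), np.float64(10.4)] 0.2000796971268255
top deck 2366 [array([537.7, -33.9]), array([161. , 148.6]), np.float64(86.6)] 0.050353362311313266
top lid 38 [array([582.5,  45.6]), array([28.9,  7.7]), np.float64(0.2)] 0.1634946174354639
wrist deck 33363 [array([541.9,  20.1]), array([267.8, 148.2]), np.float64(86.8)] 0.05036732855451059
wrist lid 22228 [array([545.9,  85.8]), array([ 84. , 114.7]), np.float64(86.8)] 0.1640305465820105
wrist handle 5660 [array([540.8,  84.5]), array([36.3, 71.4]), np.float64(68.9)] 0.20190854279063777
```

View pics/side5.png

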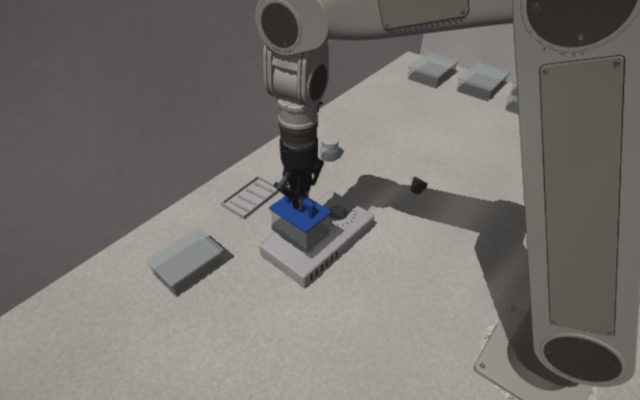

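View pics/wrist5.png

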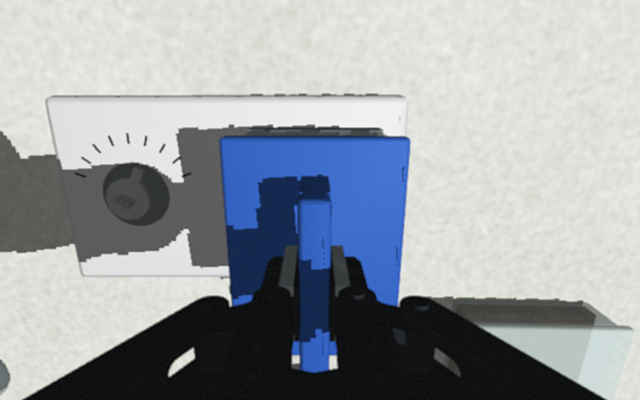

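play_rows(plan=[0.5, 0, 8, 0, 0, 0, 0, 0, 10, 0, 0, 0, 0, 0, 8, 0, 0, 0, 0, 0, 5, 0, 0, 0, 0, 0, 3, 0, 0, 0, 0, 0, 2, 0, 0, 0, 0, 0, 0, 0, 0, 0])

```text
clock: 15.28
eef_pos: [0.5435, 0.0867, 0.1108]
tool_rot: [0.028, 1.0, -0.0, 0.0]
ft_force: [0.2, 0.4, -3.1]
grip_width: 0.0107
```

play_rows(plan=[0, 0, 1, 0, 0, 0, 0, 0, 1, 0, 0, 0, 0, 0, 1, 0, 0, 0, 0, 0, 0, 0, 0, 0])

```text
clock: 15.78
eef_pos: [0.5434, 0.0867, 0.1077]
tool_rot: [0.028, 1.0, -0.0, -0.0]
ft_force: [0.3, -1.3, -3.0]
grip_width: 0.0109
```

play_rows(plan=[0, 0, 0.8, 0, 0, 0, 0, 0, 0.7, 0, 0, 0, 0, 0, 0, 0, 0, 0])

```text
clock: 16.15
eef_pos: [0.5436, 0.087, 0.1068]
tool_rot: [0.028, 1.0, 0.0, 0.0]
ft_force: [-1.6, 1.2, 2.0]
grip_width: 0.0108
```

play_rows(plan=[0, 0, 0.7, 0, 0, 0, 0, 0, 0, 0, 0, 0])

```text
clock: 16.4
eef_pos: [0.5436, 0.0872, 0.1068]
tool_rot: [0.028, 1.0, 0.0, 0.001]
ft_force: [-4.5, 1.7, 4.8]
grip_width: 0.0109
```

play_rows(plan=[0, 0, 0, 0, 0, 0, 0, 0, 0, 0, 0, 0, 0, 0, 0, 0, 0, 0, 0, 0, 0, 0, 0, 0, 0, 0, 0, 0, 0, 0, 0, 0, -5, 0, 0, 0, 0, 0, -10, 0, 0, 0, 0, 0, -30, 0, 0, 0, 0, 0, -40, 0, 0, 0, 0, 0, -20, 0, 0, 0], hand=100)

```text
clock: 17.65
eef_pos: [0.5447, 0.0869, 0.2141]
tool_rot: [0.028, 1.0, 0.0, 0.002]
ft_force: [0.8, -0.6, -0.2]
grip_width: 0.0851
```

```bash
python3 - <<'E'
from h import *
np.set_printoptions(suppress=True,precision=4)
for n in('side','wrist'):
    c=cam(n,n+'6');W=pts(c)
    b=(c['frame'][...,0].astype(int)-c['frame'][...,2]>25)
    for nm,z0,z1,k in(('deck',.047,.054,0),('lid',.118,.134,1),('handle',.155,.17,1)):
        m=(W[...,2]>z0)&(W[...,2]<z1)&(np.abs(W[...,0]-.54)<.12)&(W[...,1]>-.15)&(W[...,1]<.22)
        if k: m&=b
        p=W[m][:,:2].astype(np.float32)*1000
        if len(p)>5:
            r=cv2.minAreaRect(p);print(n,nm,len(p),[np.round(x,1) for x in r],np.median(W[m][:,2]))
delta([.54,-.22,.2],172)
E
```

```text
side deck 2651 [array([539.8,  22.8]), array([270.7, 150.1]), np.float64(86.9)] 0.05070189561849725
side lid 1091 [array([544.3,  89. ]), array([ 85.1, 115.8]), np.float64(87.8)] 0.1247099992462184
side handle 190 [array([543.7,  88.3]), array([14.6, 79.7]), np.float64(87.0)] 0.16198253865022122
wrist deck 25604 [array([541.8,  20.4]), array([268. , 148.2]), np.float64(87.2)] 0.05031965982816047
wrist lid 13149 [array([545.6,  86.4]), array([ 83.5, 113.6]), np.float64(86.8)] 0.12430360915259303
wrist handle 2026 [array([545.2,  86.5]), array([12. , 79.6]), np.float64(86.4)] 0.16215617252374037
clk 17.75 pos [0.5455 0.0871 0.2144] yaw 176.79 q [ 0.16  0.34  0.16  1.39 -0.    0.21] F [0.6 0.9 0.4] w 0.0853
shift mm [ -11.6 -306.9   14. ]
rotz 0.0836
```

View pics/wrist6.png

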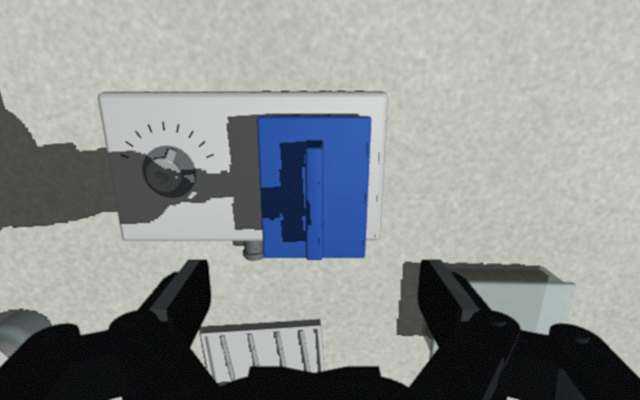

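play_rows(plan=[0, -15, 0, 0, 0, 0, 0, -35, 0, 0, 0, 0, 0, -45, 0, 0, 0, 0, 0, -35, 0, 0, 0, 0, 0, -10, 20, 0, 0, 0, 0, 0, 15, 0, 0, 0, 0, 0, 0, 0, 0, 0])

```text
clock: 18.62
eef_pos: [0.5337, -0.0529, 0.1732]
tool_rot: [0.028, 1.0, 0.0, -0.003]
ft_force: [0.5, 0.4, 0.8]
grip_width: 0.0854
```

```bash
python3 - <<'E'
from h import *
np.set_printoptions(suppress=True,precision=4)
c=cam('wrist','w7');np.savez('/tmp/w7.npz',**c);W=pts(c)
for q in('shaft_top','shaft_seat'):
    for d in bot.outline_of(q,'wrist')[:2]: print(q,d['p'],d['point'])
g=lambda z0,z1,s=.04:(W[...,2]>z0)&(W[...,2]<z1)&(np.abs(W[...,0]-.537)<s)&(np.abs(W[...,1]+.054)<s)
for nm,z0,z1 in(('flange',.060,.068),('shaft',.0725,.085),('top',.0765,.085)):
    p=W[g(z0,z1)][:,:2].astype(np.float32)*1000
    print(nm,len(p),cv2.minEnclosingCircle(p),cv2.minAreaRect(p),np.median(W[g(z0,z1)][:,2]))
m=g(.060,.068); p=W[m][:,:2]*1000;
m2=(W[...,2]>.047)&(W[...,2]<.054)&(np.abs(W[...,0]-.54)<.12)&(W[...,1]>-.15)&(W[...,1]<.22)
print(cv2.minAreaRect(W[m2][:,:2].astype(np.float32)*1000))
# tab: flange pts farther than 17.5 from centre est
for C in ((536.9,-54.2),(537.6,-54.7),cv2.minEnclosingCircle(W[g(.0725,.085)][:,:2].astype(np.float32)*1000)[0]):
    d=p-np.array(C);r=np.hypot(*d.T);t=d[r>19];print(C,len(t),r.max(),np.degrees(np.arctan2(*t.mean(0)[::-1])) if len(t) else '')
vu=np.argwhere(m);a,b=vu.mean(0).astype(int);print(a,b)
f=c['frame'][a-50:a+50,b-60:b+60];cv2.imwrite('pics/z7.png',cv2.resize(f,None,fx=6,fy=6,interpolation=cv2.INTER_CUBIC))
delta([.44,-.312,.15],172)
E
```

```text
shaft_top 0.93 [190.2, 314.2]
shaft_top 0.73 [204.2, 515.3]
flange 1134 ((533.5732421875, -52.2291374206543), 20.999773025512695) ((534.1295166015625, -54.6237678527832), (31.525938034057617, 39.88642120361328), 89.84586334228516) 0.06442665754219198
shaft 136 ((538.05322265625, -54.676387786865234), 5.971196174621582) ((539.5834350585938, -55.31737518310547), (11.507218360900879, 8.625404357910156), 61.928218841552734) 0.07723622092343888
top 80 ((538.6280517578125, -54.93160629272461), 4.499520301818848) ((539.1082763671875, -55.114715576171875), (8.6046781539917, 6.3422627449035645), 57.81697082519531) 0.07824057319956815
((542.2022705078125, 20.008804321289062), (267.5179138183594, 148.21243286132812), 86.80256652832031)
(536.9, -54.2) 70 24.84632661768064 150.02950925535387
(537.6, -54.7) 84 25.70652770450898 149.83040229118578
(538.05322265625, -54.676387786865234) 87 26.092605405795755 150.50569507592738
189 314
clk 18.77 pos [ 0.5359 -0.0525  0.1759] yaw 176.85 q [-0.1   0.33  0.05  1.3   0.   -0.04] F [ 0.8  1.6 -0.1] w 0.0857
shift mm [  81.5 -264.4   25.8]
rotz 0.0847
```

View pics/z7.png

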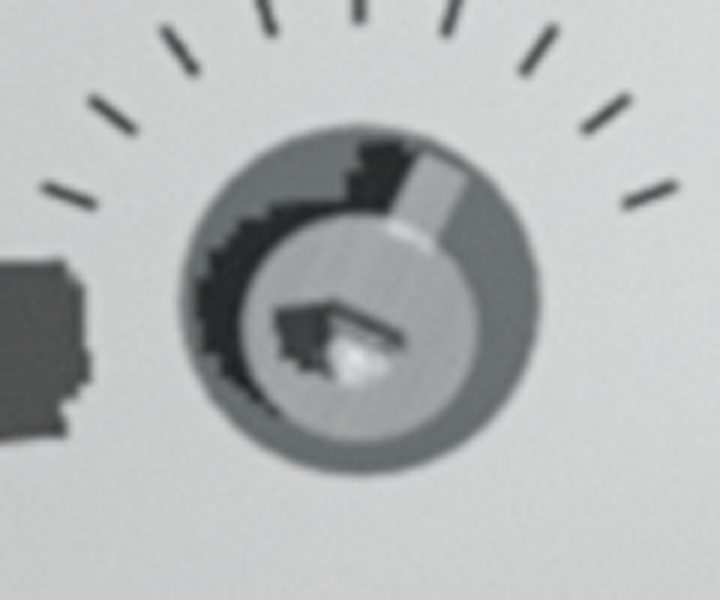

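View pics/w7.png

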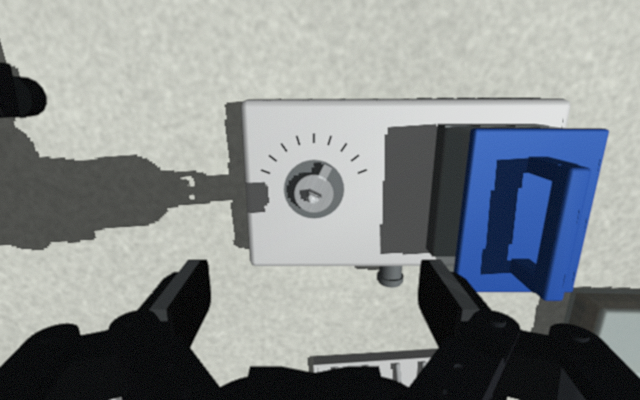

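play_rows(plan=[5, -15, 0, 0, 0, 0, 12, -40, 0, 0, 0, 0, 18, -58, 0, 0, 0, 0, 18, -58, 0, 0, 0, 0, 15, -50, 5, 0, 0, 0, 10, -32, 10, 0, 0, 0.04, 3.5, -11, 10, 0, 0, 0.045, 0, 0, 0, 0, 0, 0, 0, 0, 0, 0, 0, 0])

```text
clock: 19.9
eef_pos: [0.4395, -0.311, 0.1509]
tool_rot: [0.07, 0.998, 0.0, 0.0]
ft_force: [0.9, 0.5, 0.3]
grip_width: 0.086
```

```bash
python3 - <<'E'
from h import *
np.set_printoptions(suppress=True,precision=4)
c=cam('wrist','w8');W=pts(c)
for q in('knob','knob_grip'):
    for d in bot.outline_of(q,'wrist')[:2]:
        m=d['mask'];print(q,d['p'],d['point'],m.sum(),np.nanmean(W[m],0))
g=lambda z0,z1,s=.05:(W[...,2]>z0)&(W[...,2]<z1)&(np.abs(W[...,0]-.442)<s)&(np.abs(W[...,1]+.313)<s)
for nm,z0,z1 in(('bartop',.036,.044),('bar',.025,.044),('skirt',.017,.0225),('all',.004,.044)):
    p=W[g(z0,z1)][:,:2].astype(np.float32)*1000
    print(nm,len(p),cv2.minEnclosingCircle(p),cv2.minAreaRect(p),np.median(W[g(z0,z1)][:,2]))
m=g(.005,.05)
vu=np.argwhere(m);a,b=vu.mean(0).astype(int);print(a,b)
f=c['frame'][a-50:a+50,b-60:b+60];cv2.imwrite('pics/z8.png',cv2.resize(f,None,fx=6,fy=6,interpolation=cv2.INTER_CUBIC))
delta([.44,-.312,.1],172)
E
```

```text
knob 0.96 [187.4, 310.6] 1603 [ 0.4425 -0.3163  0.029 ]
knob_grip 0.83 [189.9, 309.2] 1525 [ 0.4419 -0.3163  0.0299]
bartop 754 ((441.1347351074219, -315.88995361328125), 22.835840225219727) ((441.13525390625, -316.2655029296875), (11.976634979248047, 45.33537292480469), 83.48799896240234) 0.040162821010010535
bar 790 ((441.0485534667969, -316.1296081542969), 22.868453979492188) ((441.08544921875, -316.25665283203125), (11.982914924621582, 45.43630599975586), 83.48799896240234) 0.040120012458233295
skirt 710 ((441.25494384765625, -315.9154052734375), 22.70671844482422) ((445.0730895996094, -315.9169006347656), (35.766807556152344, 39.093109130859375), 54.36366653442383) 0.020324250413802813
all 1555 ((441.06201171875, -315.93133544921875), 22.89771842956543) ((442.90289306640625, -314.4083557128906), (35.836891174316406, 44.37300491333008), 54.448246002197266) 0.02773320084342673
186 309
clk 20.05 pos [ 0.4399 -0.311   0.1512] yaw 172.05 q [-0.62  0.34  0.01  1.24  0.   -0.48] F [ 0.1 -0.1 -0.2] w 0.0855
shift mm [-0.2 -1.  51.2]
rotz 0.0008
```

View pics/z8.png

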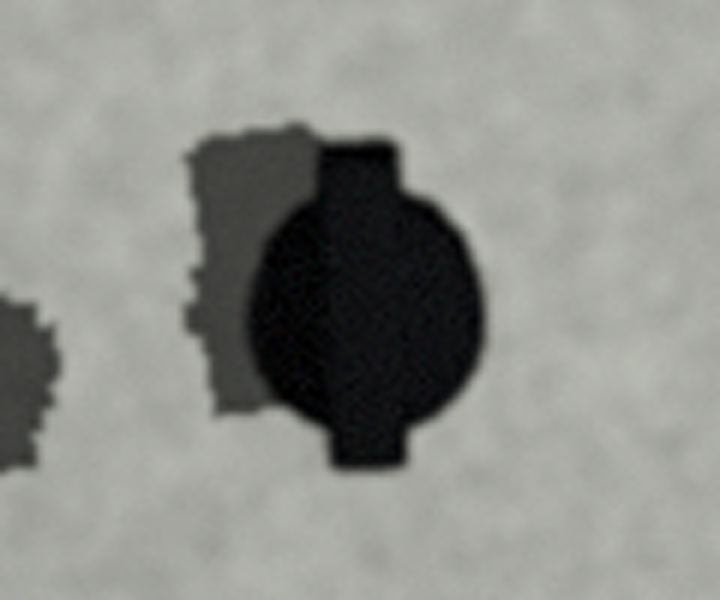

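View pics/w8.png

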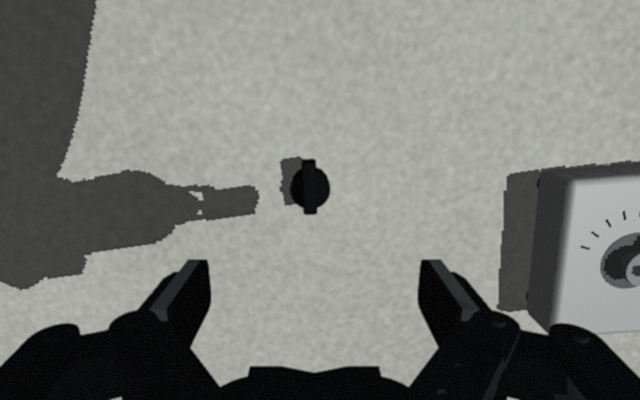

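```bash
python3 - <<'E'
from h import *
np.set_printoptions(suppress=True,precision=4)
c=cam('wrist');W=pts(c)
m=(c['frame'].max(-1)<60)&(c['range_z']>0)&(W[...,2]>.12)
for s in (slice(0,320),slice(320,640)):
    p=W[:,s][m[:,s]];p=p[np.argsort(p[:,2])];print(p[[0,5,20,50,100]])
delta([.446,-.3165,-.005],173.5)
E
```

```text
[[ 0.4361 -0.3545  0.1935]
 [ 0.438  -0.3548  0.1941]
 [ 0.4385 -0.3547  0.1948]
 [ 0.4268 -0.353   0.1958]
 [ 0.4427 -0.355   0.197 ]]
[[ 0.4469 -0.2692  0.1937]
 [ 0.4387 -0.2683  0.1948]
 [ 0.4454 -0.2692  0.1955]
 [ 0.4374 -0.2686  0.1963]
 [ 0.4442 -0.269   0.1976]]
clk 20.1 pos [ 0.4398 -0.3111  0.1511] yaw 172.03 q [-0.62  0.34  0.01  1.24  0.   -0.48] F [ 0.3 -0.1  0.3] w 0.0856
shift mm [ -6.7  -4.4 156.1]
rotz -0.0256
```

play_rows(plan=[-6.7, -4.4, 15, 0, 0, -0.026, 0, 0, 40, 0, 0, 0, 0, 0, 40, 0, 0, 0, 0, 0, 30, 0, 0, 0, 0, 0, 20, 0, 0, 0, 0, 0, 11, 0, 0, 0, 0, 0, 0, 0, 0, 0, 0, 0, 0, 0, 0, 0])

```text
clock: 21.1
eef_pos: [0.4458, -0.3177, -0.0047]
tool_rot: [0.057, 0.998, -0.0, 0.001]
ft_force: [0.2, 0.0, 0.2]
grip_width: 0.0855
```

```bash
python3 - <<'E'
from h import *
np.set_printoptions(suppress=True,precision=4)
delta([.446,-.3165,-.005],173.5)
c=cam('wrist','w9');W=pts(c)
for n in('side',):
    c=cam(n,n+'9')
    cv2.imwrite('pics/s9.png',cv2.resize(c['frame'][120:220,350:480],None,fx=5,fy=5))
E
```

```text
clk 21.1 pos [ 0.4458 -0.3177 -0.0047] yaw 173.43 q [-0.62  0.51 -0.18  0.88  0.   -0.5 ] F [0.2 0.  0.2] w 0.0855
shift mm [-0.   1.2  0.3]
rotz -0.0013
```

View pics/w9.png

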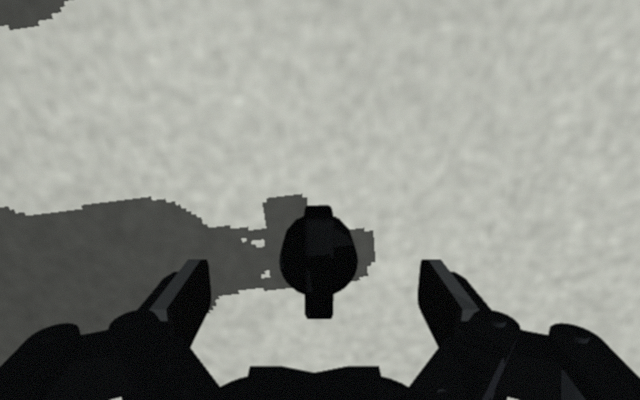

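View pics/s9.png

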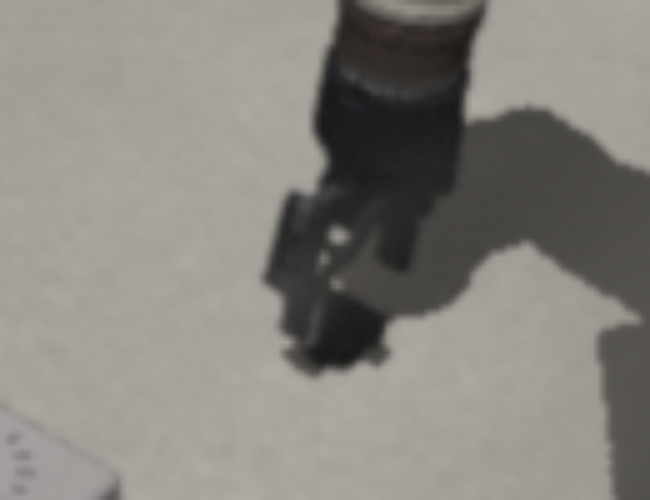

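play_rows(plan=[0, 0.5, 0, 0, 0, 0, 0, 0, 0, 0, 0, 0, 0, 0, 0, 0, 0, 0, 0, 0, 0, 0, 0, 0, 0, 0, 0, 0, 0, 0, 0, 0, 0, 0, 0, 0, 0, 0, 0, 0, 0, 0], hand=0)

```text
clock: 22.08
eef_pos: [0.4454, -0.3169, -0.0052]
tool_rot: [0.057, 0.998, -0.0, 0.0]
ft_force: [0.8, -0.1, 2.5]
grip_width: 0.0104
```

play_rows(plan=[0, 0, -5, 0, 0, 0, 0, 0, -20, 0, 0, 0, 0, 0, -40, 0, 0, 0, 0, 0, -40, 0, 0, 0, 0, 0, -30, 0, 0, 0, 0, 0, 0, 0, 0, 0])

```text
clock: 22.82
eef_pos: [0.4467, -0.3178, 0.1324]
tool_rot: [0.057, 0.998, -0.001, 0.002]
ft_force: [-0.1, -0.2, -1.4]
grip_width: 0.0104
```

```bash
python3 - <<'E'
from h import *
np.set_printoptions(suppress=True,precision=4)
delta([.537,-.0545,.13],150)
c=cam('wrist','w10');W=pts(c)
for n in('side',):
    c=cam(n,n+'10')
    cv2.imwrite('pics/s10.png',cv2.resize(c['frame'][90:220,350:480],None,fx=4,fy=4))
E
```

```text
clk 22.82 pos [ 0.4467 -0.3178  0.1324] yaw 173.41 q [-0.62  0.37 -0.    1.19  0.   -0.5 ] F [-0.1 -0.2 -1.4] w 0.0104
shift mm [-59.5 272.    1.9]
rotz 0.4086
```

View pics/w10.png

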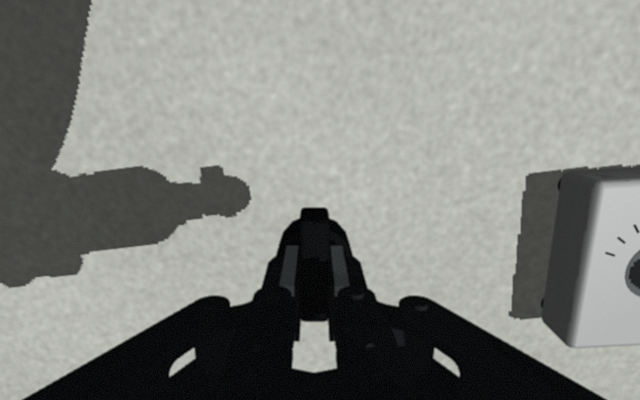

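View pics/s10.png

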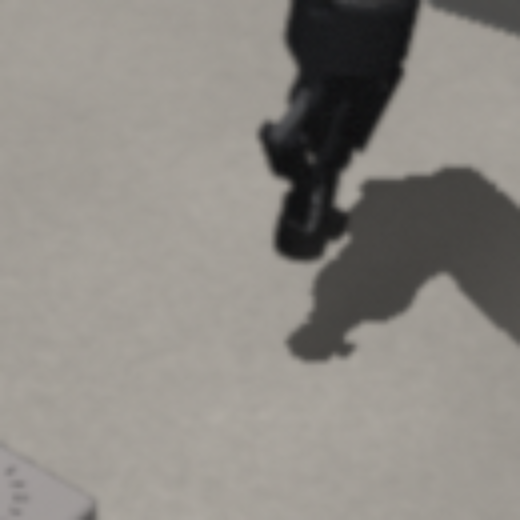

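play_rows(plan=[-4, 18, 0, 0, 0, 0, -9, 42, 0, 0, 0, 0, -12, 55, 0, 0, 0, 0, -12, 55, 0, 0, 0, 0, -12, 55, 0, 0, 0, 0, -7, 32, 0, 0, 0, 0, -3.5, 15, 0, 0, 0, 0.1, 0, 0, 0, 0, 0, 0.12, 0, 0, 0, 0, 0, 0.12, 0, 0, 0, 0, 0, 0.068, 0, 0, 0, 0, 0, 0, 0, 0, 0, 0, 0, 0])

```text
clock: 24.42
eef_pos: [0.5348, -0.0527, 0.1288]
tool_rot: [0.258, 0.966, -0.0, -0.001]
ft_force: [-1.2, -0.9, 0.2]
grip_width: 0.0107
```

```bash
python3 - <<'E'
from h import *
np.set_printoptions(suppress=True,precision=4)
delta([.537,-.0545,.13],150)
c=cam('wrist','w11');W=pts(c);np.savez('/tmp/w11.npz',**c)
d=np.hypot(W[...,0]-.537,W[...,1]+.0545)<.05
for nm,z0,z1 in(('bartop',.168,.182),('all',.13,.182),('skirt',.150,.162),('flange',.06,.068)):
    m=d&(W[...,2]>z0)&(W[...,2]<z1);p=W[m][:,:2].astype(np.float32)*1000
    if len(p)>4: print(nm,len(p),cv2.minAreaRect(p),cv2.minEnclosingCircle(p),np.median(W[m][:,2]))
for n in('side','top'):
    c=cam(n,n+'11')
    a,b=(140,285) if n=='side' else (170,260)
    cv2.imwrite('pics/%s11z.png'%n,cv2.resize(c['frame'][a:a+100,b:b+120],None,fx=5,fy=5))
E
```

```text
clk 24.43 pos [ 0.5348 -0.0527  0.1288] yaw 150.13 q [-0.1   0.36 -0.03  1.18  0.    0.42] F [-1.2 -0.9  0.2] w 0.0107
shift mm [-2.8 -0.5 -1.2]
rotz 0.0022
bartop 4059 ((531.0675659179688, -50.96528625488281), (34.10276794433594, 41.593631744384766), 24.596721649169922) ((531.4749145507812, -50.73026657104492), 23.011926651000977) 0.1743217382390269
all 5539 ((531.0390014648438, -50.97795867919922), (34.084381103515625, 41.636322021484375), 24.742431640625) ((531.3764038085938, -50.804771423339844), 23.080528259277344) 0.1739137331291948
skirt 758 ((521.945556640625, -46.059791564941406), (34.77496337890625, 24.447603225708008), 60.4293212890625) ((527.1285400390625, -48.95271301269531), 18.369556427001953) 0.15444933187761653
flange 1110 ((530.6276245117188, -49.5184440612793), (31.14748191833496, 34.34886169433594), 57.6827278137207) ((532.535400390625, -50.944305419921875), 19.91518783569336) 0.06432411051798165
```

View pics/w11.png

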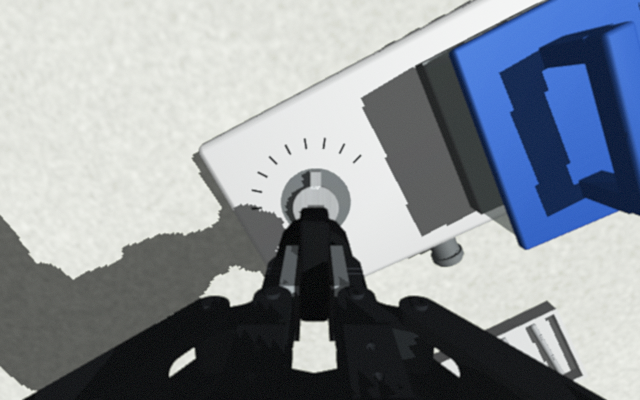

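View pics/side11z.png

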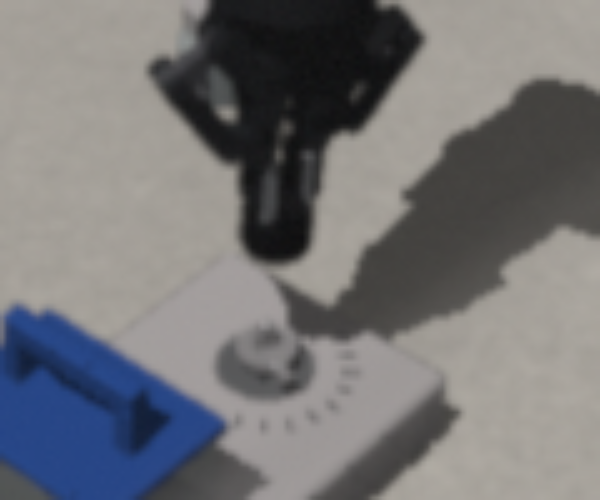

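```bash
python3 - <<'E'
from h import *
from scipy.optimize import least_squares
np.set_printoptions(suppress=True,precision=2)
c=dict(np.load('/tmp/w11.npz'));W=pts(c)*1000
for r in (207,210,214,220,226,232,238,244,250,260,280,300,310,318,322):
    z=W[r,:,2]; k=[i for i in range(290,345) if 168<z[i]<182]
    if k: print(r,k[0],k[-1],W[r,k[0]],W[r,k[-1]])
# skirt boundary
th=np.radians(150.1);ex=np.array([np.cos(th),np.sin(th)]);ey=np.array([-ex[1],ex[0]])
m=np.zeros((400,640),bool);m[205:250,280:350]=True
m&=(W[...,2]>149)&(W[...,2]<160)
p=W[m][:,:2]-[534.8,-52.7];q=np.c_[p@ex,p@ey];print(len(q),q.min(0),q.max(0),np.median(W[m][:,2]))
b=[]
for lo in np.arange(-18,18,2.):
    s=q[(q[:,1]>=lo)&(q[:,1]<lo+2)]
    if len(s)>2:
        i=s[:,0].argmax();b.append(s[i])
b=np.array(b);print(b)
f=least_squares(lambda x:np.hypot(b[:,0]-x[0],b[:,1]-x[1])-18,[0,0],loss='soft_l1');print('centre along nose,lat',f.x,f.fun)
E
```

```text
220 299 328 [510.16 -45.75 169.73] [515.37 -35.68 171.09]
226 299 329 [510.98 -46.02 174.13] [517.36 -36.4  172.16]
232 299 328 [513.62 -47.65 172.49] [519.27 -37.92 172.33]
238 299 328 [515.8  -48.94 172.42] [520.98 -38.93 173.6 ]
244 299 328 [517.96 -50.22 172.48] [523.26 -40.19 173.38]
250 299 328 [519.46 -51.01 174.39] [525.43 -41.41 173.48]
260 290 344 [520.78 -55.76 175.93] [530.98 -37.57 176.33]
280 300 327 [529.02 -56.01 178.37] [534.7  -47.21 177.39]
300 300 327 [535.55 -59.77 180.35] [540.69 -50.69 180.44]
310 300 327 [538.85 -61.67 181.29] [544.32 -52.73 180.85]
318 300 327 [541.56 -63.24 181.95] [547.33 -54.43 181.05]
598 [  5.06 -15.61] [26.68 16.06] 154.3286284578379
[[  8.39 -14.24]
 [ 11.14 -12.12]
 [ 12.64 -10.37]
 [ 14.26  -8.08]
 [ 14.51  -6.77]
 [ 25.98  -4.66]
 [ 26.45  -3.39]
 [ 26.68  -0.46]
 [ 26.35   0.8 ]
 [ 26.38   3.35]
 [ 26.35   4.2 ]
 [ 24.79   6.36]
 [ 14.42   8.04]
 [ 13.21  10.72]
 [ 11.91  12.35]
 [ 10.28  14.1 ]]
centre along nose,lat [7.72 2.84] [-0.91 -2.66 -3.9  -5.27 -6.24  1.74  1.74  1.25  0.74  0.67  0.68 -0.56
 -9.52 -8.39 -7.61 -6.44]
```

```bash
cat > tilt.py <<'E'
from h import *
def tilt(c,ax,ay,yaw,colr=(300,328),rows=(205,320),zr=(160,200)):
    W=pts(c)*1000
    th=np.radians(yaw);ex=np.array([np.cos(th),np.sin(th)]);ey=np.array([-ex[1],ex[0]])
    m=np.zeros((400,640),bool);m[rows[0]:rows[1],colr[0]:colr[1]]=True
    m&=(W[...,2]>zr[0])&(W[...,2]<zr[1])
    P=W[m];p=P[:,:2]-[ax,ay];q=np.c_[p@ex,p@ey,P[:,2]]
    k=np.ones(len(q),bool)
    for _ in range(15):
        A=np.c_[q[k,:2],np.ones(k.sum())];s=np.linalg.lstsq(A,q[k,2],rcond=None)[0]
        res=q[:,2]-np.c_[q[:,:2],np.ones(len(q))]@s;k=np.abs(res)<1.5
    print('plane slope along nose, lat, h0',s.round(4),'n',k.sum(),'nose',np.percentile(q[k,0],[0.5,99.5]).round(1),'lat',np.percentile(q[k,1],[0.5,99.5]).round(1), 'std',res[k].std().round(2))
    return q,k
E
python3 - <<'E'
from tilt import *
c=dict(np.load('/tmp/w11.npz'))
q,k=tilt(c,534.8,-52.7,150.1)
for n in('side','top'):
    cc=cam(n);W=pts(cc)*1000
    d=(np.hypot(W[...,0]-535,W[...,1]+53)<45)&(W[...,2]>120)&(W[...,2]<200)
    p=W[d];print(n,len(p));p=p[np.argsort(p[:,2])];print(p[[0,2,5,10,20,40]].round(1))
E
```

```text
plane slope along nose, lat, h0 [-4.000000e-03 -2.100000e-03  1.743112e+02] n 2644 nose [-16.9  26.2] lat [-4.7  5.8] std 0.57
side 337
[[520.5 -47.8 135.7]
 [539.  -36.1 136.6]
 [517.9 -52.4 137.2]
 [547.8 -39.7 139. ]
 [517.6 -51.5 141.1]
 [543.5 -37.6 145.9]]
top 0Traceback (most recent call last):
  File "<stdin>", line 7, in <module>
IndexError: index 0 is out of bounds for axis 0 with size 0
```

View pics/top11z.png

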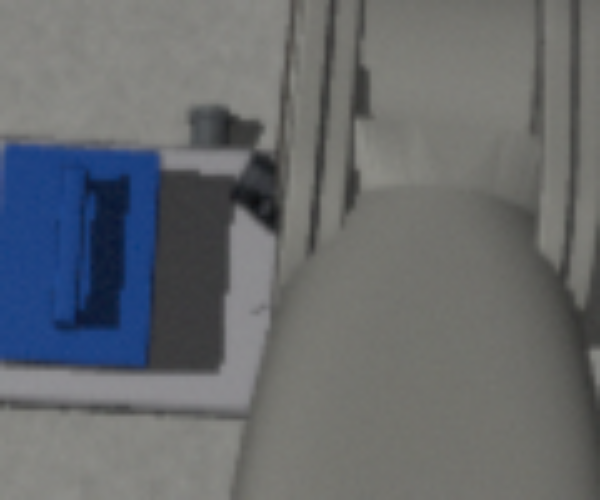

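```bash
python3 - <<'E'
from h import *
from scipy.optimize import least_squares
def flange(c,rows):
    W=pts(c)*1000
    m=(W[...,2]>57)&(W[...,2]<69)&(np.hypot(W[...,0]-537,W[...,1]+54)<32); m[rows:]=False
    # outer flange rim: grey disc; 32mm dia at which height?
    P=W[m];print(len(P),np.histogram(P[:,2],bins=np.arange(48,80,2)))
    m2=m&(W[...,2]>62)
    cs,_=cv2.findContours(m2.astype(np.uint8),cv2.RETR_EXTERNAL,cv2.CHAIN_APPROX_NONE)
    ct=max(cs,key=len)[:,0];b=np.array([W[v,u,:2] for u,v in ct])
    ok=np.array([v<rows-2 for u,v in ct]);b=b[ok]
    f=least_squares(lambda x:np.hypot(b[:,0]-x[0],b[:,1]-x[1])-16,[537,-54],loss='soft_l1',f_scale=.5)
    print(f.x,np.median(np.abs(f.fun)))
flange(dict(np.load('/tmp/w7.npz')),400)
flange(dict(np.load('/tmp/w11.npz')),215)
E
```

```text
1138 (array([  0,   0,   0,   0,   0,   1,  15, 315, 788,  16,   3,   0,   0,
         0,   0]), array([48, 50, 52, 54, 56, 58, 60, 62, 64, 66, 68, 70, 72, 74, 76, 78]))
[537.56550849 -54.27211637] 0.5044715588358422
1076 (array([  0,   0,   0,   0,   0,   1,  16, 326, 704,  19,  10,   0,   0,
         0,   0]), array([48, 50, 52, 54, 56, 58, 60, 62, 64, 66, 68, 70, 72, 74, 76, 78]))
[531.37472571 -49.91808539] 3.1766523981109227
```

play_rows(plan=[-2.6, 0.4, 10, 0, 0, 0, 0, 0, 15, 0, 0, 0, 0, 0, 15, 0, 0, 0, 0, 0, 8, 0, 0, 0, 0, 0, 2, 0, 0, 0, 0, 0, 0, 0, 0, 0])

```text
clock: 25.42
eef_pos: [0.538, -0.0543, 0.0796]
tool_rot: [0.259, 0.966, -0.0, 0.0]
ft_force: [0.6, -0.1, -0.7]
grip_width: 0.0102
```

```bash
python3 - <<'E'
from tilt import *
o=bot.get_obs();e=o['eef_pos']*1000
delta([.537,-.0545,.08],150)
c=cam('wrist','w12');tilt(c,e[0],e[1],150.1,zr=(115,140));np.savez('/tmp/w12.npz',**c)
c=cam('side','s12');a,b=(160,285)
cv2.imwrite('pics/s12z.png',cv2.resize(c['frame'][a:a+80,b:b+100],None,fx=7,fy=7,interpolation=cv2.INTER_CUBIC))
E
```

```text
clk 25.43 pos [ 0.538  -0.0543  0.0796] yaw 150.04 q [-0.1   0.4  -0.1   1.07 -0.    0.42] F [ 0.6 -0.1 -0.7] w 0.0102
shift mm [ 0.8 -0.7 -0.4]
rotz 0.0006
plane slope along nose, lat, h0 [-3.100000e-03 -9.000000e-04  1.251427e+02] n 2633 nose [-17.   26.2] lat [-4.7  5.8] std 0.58
```

View pics/s12z.png

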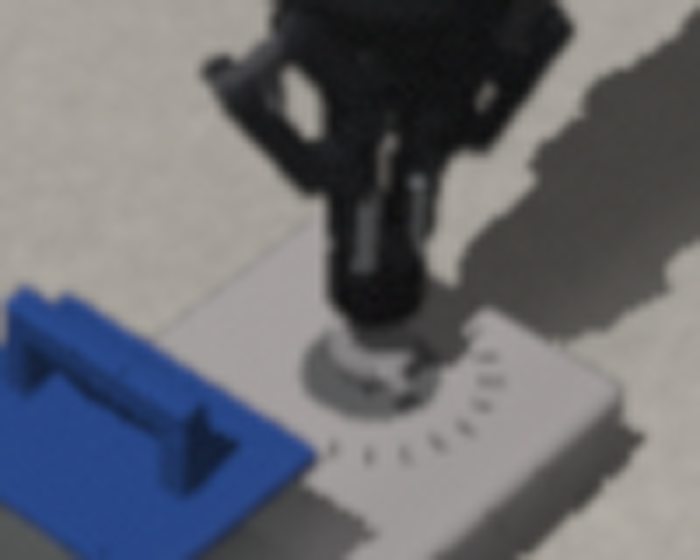

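View pics/w12.png

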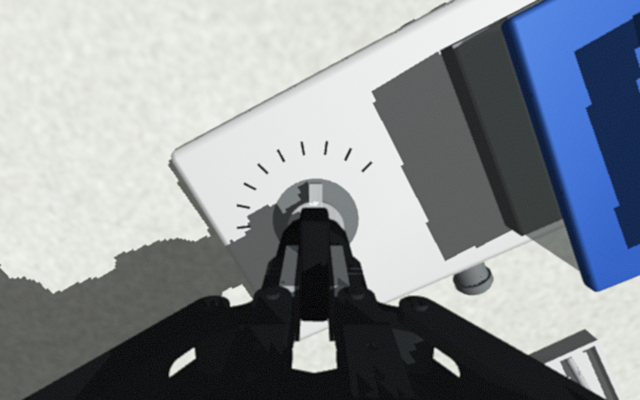

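play_rows(plan=[0.5, 0, 3, 0, 0, 0, 0, 0, 3, 0, 0, 0, 0, 0, 0, 0, 0, 0])

```text
clock: 25.9
eef_pos: [0.5372, -0.054, 0.0733]
tool_rot: [0.259, 0.966, -0.0, -0.0]
ft_force: [-0.1, -0.1, -0.5]
grip_width: 0.0106
```

play_rows(plan=[0, 0, 1.5, 0, 0, 0, 0, 0, 1.5, 0, 0, 0, 0, 0, 0, 0, 0, 0])

```text
clock: 26.28
eef_pos: [0.5373, -0.054, 0.0704]
tool_rot: [0.259, 0.966, -0.0, -0.0]
ft_force: [0.6, 0.4, -1.2]
grip_width: 0.0108
```

play_rows(plan=[0, 0, 1.5, 0, 0, 0, 0, 0, 1.5, 0, 0, 0, 0, 0, 0, 0, 0, 0])

```text
clock: 26.65
eef_pos: [0.5373, -0.054, 0.0674]
tool_rot: [0.259, 0.966, -0.0, -0.0]
ft_force: [0.4, -0.2, 0.1]
grip_width: 0.0106
```

play_rows(plan=[0, 0, 1.5, 0, 0, 0, 0, 0, 1.5, 0, 0, 0, 0, 0, 0, 0, 0, 0])

```text
clock: 27.02
eef_pos: [0.5373, -0.054, 0.0644]
tool_rot: [0.259, 0.966, -0.0, -0.0]
ft_force: [0.6, 0.1, -0.1]
grip_width: 0.0108
```

play_rows(plan=[0, 0, 1.5, 0, 0, 0, 0, 0, 1.5, 0, 0, 0, 0, 0, 1.5, 0, 0, 0, 0, 0, 0, 0, 0, 0])

```text
clock: 27.52
eef_pos: [0.5373, -0.054, 0.0599]
tool_rot: [0.259, 0.966, -0.0, -0.0]
ft_force: [0.1, 0.5, -0.6]
grip_width: 0.0104
```

play_rows(plan=[0, 0, 1, 0, 0, 0, 0, 0, 0.5, 0, 0, 0, 0, 0, 0, 0, 0, 0])

```text
clock: 27.9
eef_pos: [0.5375, -0.0541, 0.0588]
tool_rot: [0.259, 0.966, 0.0, 0.0]
ft_force: [-0.1, 1.0, 1.7]
grip_width: 0.0107
```

play_rows(plan=[0, 0, 1, 0, 0, 0, 0, 0, 1, 0, 0, 0, 0, 0, 1, 0, 0, 0, 0, 0, 0, 0, 0, 0, 0, 0, 0, 0, 0, 0])

```text
clock: 28.52
eef_pos: [0.5376, -0.0541, 0.0563]
tool_rot: [0.259, 0.966, 0.0, 0.0]
ft_force: [-1.3, 0.8, 6.5]
grip_width: 0.0103
```

play_rows(plan=[0, 0, 1, 0, 0, 0, 0, 0, 1, 0, 0, 0, 0, 0, 1, 0, 0, 0, 0, 0, 0, 0, 0, 0, 0, 0, 0, 0, 0, 0])

```text
clock: 29.15
eef_pos: [0.5377, -0.0541, 0.0537]
tool_rot: [0.259, 0.966, 0.0, 0.001]
ft_force: [-3.3, 0.5, 8.3]
grip_width: 0.0103
```

play_rows(plan=[0, 0, 1, 0, 0, 0, 0, 0, 0.7, 0, 0, 0, 0, 0, 0, 0, 0, 0, 0, 0, 0, 0, 0, 0])

```text
clock: 29.65
eef_pos: [0.5377, -0.0541, 0.0523]
tool_rot: [0.259, 0.966, 0.0, 0.001]
ft_force: [-3.3, 0.0, 10.0]
grip_width: 0.0102
```

```bash
python3 - <<'E'
from tilt import *
o=bot.get_obs();e=o['eef_pos']*1000
delta([.537,-.0545,.08],150)
c=cam('wrist','w13');tilt(c,e[0],e[1],150.1,zr=(85,115))
c=cam('side','s13');a,b=(160,255);W=pts(c)
cv2.imwrite('pics/s13z.png',cv2.resize(c['frame'][a:a+100,b:b+120],None,fx=6,fy=6,interpolation=cv2.INTER_CUBIC))
B=(c['frame'][...,0].astype(int)-c['frame'][...,2]>25)
for z0,z1 in((.118,.134),(.155,.17)):
    m=B&(W[...,2]>z0)&(W[...,2]<z1);print(cv2.minAreaRect(W[m][:,:2].astype(np.float32)*1000),np.median(W[m][:,2]))
for q in('nest_box','jar','tweezer_tray'):
    for d in bot.outline_of(q,'side')[:1]: print(q,d['p'],np.nanmedian(W[d['mask']],0).round(3))
E
```

```text
clk 29.65 pos [ 0.5377 -0.0541  0.0523] yaw 150.03 q [-0.1   0.43 -0.14  1.   -0.    0.42] F [-3.3  0.  10. ] w 0.0102
shift mm [  0.3  -0.7 -27.7]
rotz 0.0006
plane slope along nose, lat, h0 [-3.90000e-03 -6.00000e-04  9.78122e+01] n 2635 nose [-16.9  26.3] lat [-4.6  5.9] std 0.58
((544.1943359375, 88.69218444824219), (84.98098754882812, 116.08955383300781), 86.76972961425781) 0.12467263957177421
((544.3094482421875, 88.39431762695312), (13.710963249206543, 81.35934448242188), 87.36066436767578) 0.16207069903041066
nest_box 0.82 [0.711 0.294 0.053]
jar 0.49 [ 0.749 -0.262  0.042]
tweezer_tray 0.94 [0.794 0.013 0.007]
```

View pics/s13z.png

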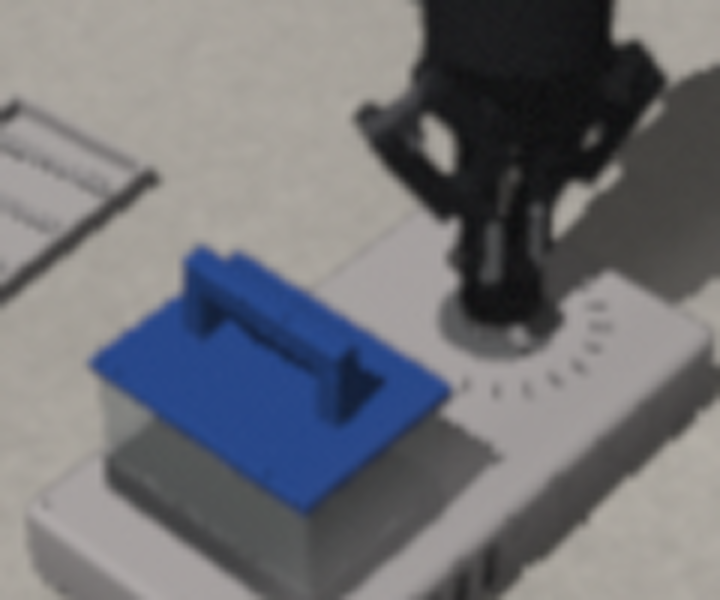

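View pics/w13.png

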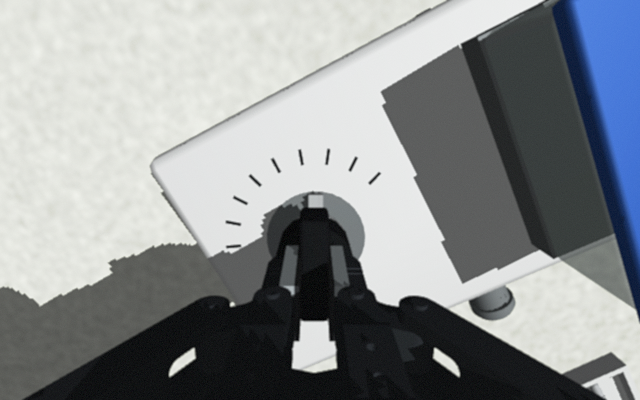

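```bash
python3 -c "
from h import *
print(bot.job_done())"
```

```text
the job is handed in; nothing more can be done
None
```

I put the tank on its seat and let go of it. Then I turned the knob to match the shaft's flat, pushed it home, pressed it in and handed the job in at about 30 s, still holding it pressed. The hand-in gave no verdict.

**Last checks**
- **Tank:** after I let go, the lid was 74 mm above the deck, which means it is fully down. It was centred within about 1 mm and turned within 1° of the base. It read the same height, place and turn in the last picture.
- **Knob:** the nose lines up with the tab. Its top is level to within 0.3°, and its underside is at about 57.8 mm, against 64.3 mm for the flange when not pressed.
- **Plunger:** that means it is pressed in about 6.5 mm of 8. The wrist reads about 10 N upward, slightly under the 11.5 N the spring should give at that depth, and about 3 N sideways.
- **Bystanders:** the arm never went near them. The final box, jar and tray positions differ from the first by up to about 20 mm. The views are partly hidden and from a different camera in the box's case, so this is only a rough check.

**What failed or disagreed**
- **First tank grasp:** the jaws closed on nothing, without touching the tank.
- **Finger height:** the cameras showed the real fingertips about 40 mm higher than the reported TCP and `bot.nose_length` imply. I corrected all later heights for this, and both later grasps held.
- **Camera agreement:** the side and wrist cameras disagree by about 2–3 mm in absolute position. I used differences within one camera for the fits.

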